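# Load the stain-stick rack in its order of use

### The job

Load the beige stain-treatment rack in its order of use: first stand the orange stain stick in the pocket marked with one dot, then stand the blue stain stick in the pocket marked with two dots. Each goes cap up, all the way down onto the pocket's floor, and stays there. Leave the green stick standing where it is.

Things in the scene. Friction and masses are not known exactly. Their poses are not given: they have to be found in the camera images.
- orange_stick_center (a point): Centre (half-way up) of the orange stain stick: an upright round stick 36 mm in diameter and 115 mm tall, about 90 g, white body with an orange band and an orange cap over its top 47 mm (same diameter all the way up). Its z axis runs up towards the cap; it starts standing on the bench, so the centre is 57.5 mm above its foot.
- blue_stick_center (a point): Centre of the blue stain stick: same size and shape as the orange one (36 mm diameter, 115 mm tall), blue band and cap, also standing on the bench.
- green_stick_center (a point): Centre of the green stain stick: same size and shape, green band and cap, standing on the bench. Not to be moved. The three sticks stand in any order, roughly in a row along the world y axis on the robot's right, at least 60 mm apart in y (centre to centre).
- pocket1 (a point): Centre of the floor of the one-dot pocket, at the rack's +y end. Pocket 48 mm in diameter, 46 mm deep, chamfered mouth; floor 12 mm and mouth 58 mm above the bench. Axes as the rack's: z up, y along the row, x across the row.
- pocket2 (a point): Centre of the floor of the two-dot pocket, the middle one, 70 mm from the one-dot pocket; same size and axes. The three-dot pocket beyond it stays empty.
- rack: The beige rack, a rigid block fixed to the bench, 104 x 214 x 58 mm high, turned any way round; origin under its centre. z up, y along the row of three round pockets (70 mm apart), x towards the ledge with dark marking dots: one, two or three beside each pocket. Row line 13 mm to -x of centre. All pockets start empty.

How it is judged:
By the outcome, as a careful person would: the job done as asked, in the order asked, and still so for the second after the job is handed in, with the robot touching nothing.
It also fails if it takes over 61 s, if anything falls off the work surface, if the arm or the gripper's body presses on something with over 40 N, if the wrist force passes 120 N, or if a joint passes its speed limit or range.

### The arm

A 6-joint arm with a two-finger parallel gripper is mounted at the origin on the work surface. World frame = base frame: x ahead of the robot, y to its left, z up, the work surface at z = 0. Lengths are in m, angles in degrees, forces in N, time in s.
With the tool pointing down it reaches from about 0.325 to 0.85 m from the base axis. Payload 15.5 kg.
Tool frame: the origin (TCP) lies midway between the tips of the shut fingers; the grasp point (between the pads) lies 19 mm behind it; y points along the fingers, x is the direction in which the jaws open and shut, and the axes are right-handed (so a half turn about y gives the same grasp; the last joint's range is limited). The gripper opens to 91 mm and grips with 3 to 60 N. Pads are 32 mm wide; open, the fingers measure 118 mm over their backs; the gripper's body (76 mm by 178 mm) begins 60 mm behind the grasp point.
Start: joints at [70.732, 28.281, 77.091, -0, 74.628, -5.472], TCP at [0.149, 0.607, 0.214] pointing down, gripper open.
Joint ranges: [-166.48, 166.48], [-47.26, 123.95], [12.59, 153.08], [-70.14, 250.14], [6.76, 159.57], [-176.63, 176.63]. Speed limits (degrees/s): [108.29, 108.29, 147.25, 172.46, 172.46, 172.46].

### API

Orientations are given as a 3x3 rotation matrix whose columns are the frame's x, y, z axes.
In Python, from bench import ctrl gives the robot as it stands. The module is installed in compiled form; this text tells all that it offers. Calls block until the motion is done:
- ctrl.goto(position, orientation): joint-space move of the TCP to a pose.
- ctrl.move_l(position, vel=0.15, ori=None, contact_N=None): straight line of the TCP; ori=None keeps the orientation; vel is the mean speed in m/s. With contact_N (N) it stops when the force on the tool has changed by that much, and returns True; else False.
- ctrl.movej(angles): joint-space move.
- ctrl.command_gripper(opening): opening from 0.0 (shut) to 1.0 (fully open); the grip force is fixed at half the most; returns when the fingers have stopped.
- ctrl.sleep(seconds).
- ctrl.ik(position, orientation): joint angles nearest the present ones, or None.
- ctrl.read_camera(name): name is "scene" or "top"; returns the picture (480x640x3 uint8, blue, green, red); there is no depth.
- ctrl.camera_params(name): a dict with "fx", "fy", "cx", "cy" (pixels), "pose" (4x4, takes a point from camera to world coordinates). Camera axes: x right, y up, looking along -z (the intrinsics and any distortion apply to the point x, -y, -z); pixel columns grow to the right and rows downward; lengths in m; the calibration is good to about 2 mm. A picture is of the moment at which its call begins. camera_params takes no time and is no camera call.
A pose or a line that the arm cannot do raises ctrl.MotionError and nothing moves.
- ctrl.sign_off(): hands the job in, once; it reports no verdict.
Readings, each from a call of its own:
- ctrl.current_t(): time.
- ctrl.current_q(): joint angles.
- ctrl.current_dq(): joint speeds.
- ctrl.current_effort(): joint torques, N m.
- ctrl.current_tool_pos(): TCP position.
- ctrl.current_eef_rot(): TCP orientation.
- ctrl.current_contact_force(): force on the tool from outside, world axes, zero at the start.
- ctrl.current_wrist_torque(): the same for the moment, N m.
- ctrl.current_grip_width(): opening from 0.0 (shut) to 1.0 (fully open).
Only numpy, scipy, OpenCV 4.12 (cv2) and the standard library are available. Lean on these libraries where they do the work, as an engineer would, in place of code of your own. Each camera call takes 0.05 s, during which the arm holds its last target. There are 200 camera calls.

## Working session

There is one attempt and no reset: what is moved stays moved. The work goes in short steps, each a Python script; the robot and the scene stay as the last script left them, time stands still between calls to the robot, and variables do not carry over. Pictures are saved under pics/ and viewed, about 8 in all and at most 12, crops included, and the job is handed in when it is done.

```bash
mkdir -p pics
python3 - <<'E'
from bench import ctrl
import cv2,numpy as np
for n in("scene","top"):
    cv2.imwrite(f"pics/{n}0.png",ctrl.read_camera(n)); p=ctrl.camera_params(n)
    print(n,{k:(np.round(v,4).tolist() if not isinstance(v,str) else v) for k,v in p.items()})
print(ctrl.current_eef_rot().round(3) if hasattr(ctrl.current_eef_rot(),'round') else ctrl.current_eef_rot(),ctrl.current_t())
E
```

```text
scene {'fx': 586.4427, 'fy': 586.4427, 'cx': 319.9164, 'cy': 234.6388, 'pose': [[0.832, -0.3552, 0.4261, 0.9737], [0.5547, 0.5284, -0.6427, -0.7218], [0.0031, 0.7711, 0.6367, 0.7777], [0.0, 0.0, 0.0, 1.0]]}
top {'fx': 435.0566, 'fy': 435.0566, 'cx': 317.3817, 'cy': 232.9759, 'pose': [[-0.0308, 0.983, -0.1812, 0.4079], [-0.9995, -0.0293, 0.011, -0.0198], [0.0055, 0.1815, 0.9834, 0.7341], [0.0, 0.0, 0.0, 1.0]]}
[[ 0.238 -0.    -0.971]
 [ 0.971 -0.001  0.238]
 [-0.001 -1.     0.   ]] 0.1
```

View pics/scene0.png

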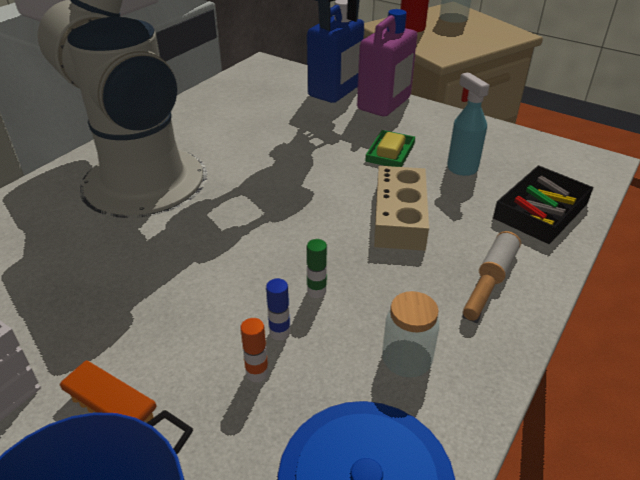

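View pics/top0.png

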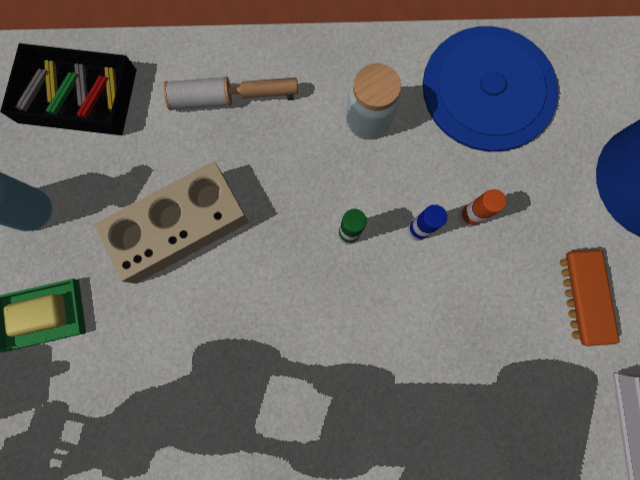

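The top view shows the one-dot pocket at (205,192), two-dot at (165,213) and three-dot at (125,234). The sticks, by cap, are green (352,220), blue (433,217) and orange (491,201). The scene view shows the same order. Next I'll measure them in both views.

```bash
cat > h.py <<'E'
import cv2,numpy as np
from bench import ctrl
def cast(n,uv,z):
    p=ctrl.camera_params(n);T=np.array(p["pose"])
    d=T[:3,:3]@[(uv[0]-p["cx"])/p["fx"],-(uv[1]-p["cy"])/p["fy"],-1]
    return T[:3,3]+d*(z-T[2,3])/d[2]
HUE={"orange":(3,14),"blue":(110,128),"green":(50,75)}
ROI={"scene":(200,220,150,180),"top":(330,180,190,70)}
def blobs(m,lo):
    n,l,s,c=cv2.connectedComponentsWithStats(m)
    return [(s[i,4],c[i],s[i,:4]) for i in range(1,n) if s[i,4]>=lo]
def caps(n,im,col,roi=None,zc=.0915):
    x,y,w,h=roi or ROI[n]; hsv=cv2.cvtColor(im[y:y+h,x:x+w],cv2.COLOR_BGR2HSV)
    a,b=HUE[col]; m=cv2.inRange(hsv,(a,120,40),(b,255,255))
    B=max(blobs(m,20),key=lambda t:t[0]); uv=B[1]+[x,y]
    return B[0],uv,cast(n,uv,zc)
E
python3 - <<'E'
from h import *
for n in("scene","top"):
    im=cv2.imread(f"pics/{n}0.png")
    for c in HUE:
        a,uv,P=caps(n,im,c); print(n,c,a,uv.round(1),P.round(4))
    x,y,w,h={"scene":(370,160,65,92),"top":(90,155,165,135)}[n]
    g=cv2.cvtColor(im[y:y+h,x:x+w],cv2.COLOR_BGR2HSV)
    # dots: very dark
    for a,c,s in blobs(cv2.inRange(g[...,2],0,45),8):print(n,"dot",a,(c+[x,y]).round(1),s[2:],cast(n,c+[x,y],.058).round(4))
    for t in(120,140):
      for a,c,s in blobs(cv2.inRange(g[...,2],46,t),150):print(n,t,"dark",a,(c+[x,y]).round(1),s+[x,y,0,0])
    cv2.imwrite(f"pics/r_{n}.png",cv2.resize(im[y:y+h,x:x+w],None,fx=4 if n=="top" else 6,fy=4 if n=="top" else 6,interpolation=cv2.INTER_CUBIC))
E
```

```text
scene orange 766 [252.8 335.7] [ 0.5636 -0.2866  0.0915]
scene blue 632 [277.1 295.1] [ 0.5424 -0.1972  0.0915]
scene green 379 [315.9 252.4] [ 0.5358 -0.0742  0.0915]
scene dot 8 [386.6 170.2] [4 3] [0.4903 0.2747 0.058 ]
scene dot 10 [385.9 196.1] [5 3] [0.5364 0.1874 0.058 ]
scene dot 8 [385.5 213.5] [4 2] [0.5646 0.1342 0.058 ]
scene 120 dark 239 [386.5 163. ] [370 160  36   9]
scene 120 dark 248 [407.8 176.3] [397 170  23  14]
scene 120 dark 1655 [394.8 235.1] [370 187  59  65]
scene 120 dark 284 [408.1 195. ] [397 188  24  15]
scene 120 dark 320 [408.6 215.3] [396 208  26  16]
scene 140 dark 246 [386.5 163. ] [370 160  37  10]
scene 140 dark 272 [407.7 176.3] [396 170  24  14]
scene 140 dark 1717 [394.7 234.2] [370 172  60  80]
scene 140 dark 306 [408. 195.] [396 188  25  15]
scene 140 dark 343 [408.4 215.3] [396 207  26  17]
top orange 708 [489.1 203.5] [ 0.5642 -0.29    0.0915]
top blue 622 [431.6 218.5] [ 0.5434 -0.2005  0.0915]
top green 499 [352.8 222. ] [ 0.5416 -0.081   0.0915]
top dot 37 [217.2 215.5] [8 6] [0.5655 0.1309 0.058 ]
top dot 39 [183.1 233.9] [7 7] [0.5374 0.1843 0.058 ]
top dot 41 [172.  239.8] [7 7] [0.5285 0.2015 0.058 ]
top dot 39 [148.  252.7] [7 7] [0.509  0.2383 0.058 ]
top dot 41 [137.  258.6] [7 7] [0.5002 0.255  0.058 ]
top dot 41 [126.  264.6] [7 8] [0.4914 0.2717 0.058 ]
top 120 dark 1954 [116.9 187.9] [ 90 164  64  52]
top 120 dark 3230 [210.7 227.4] [122 164 133 120]
top 120 dark 778 [203.2 191.9] [188 177  32  31]
top 120 dark 810 [164.1 212.7] [148 197  33  32]
top 120 dark 839 [124.  233.9] [108 218  33  33]
top 140 dark 3601 [210.7 224.9] [122 155 133 132]
top 140 dark 2094 [117.  187.3] [ 90 158  64  61]
top 140 dark 897 [202.9 191.5] [186 168  34  42]
top 140 dark 901 [163.9 212.6] [147 195  34  35]
top 140 dark 919 [124.  233.7] [107 216  35  36]
```

View pics/r_top.png

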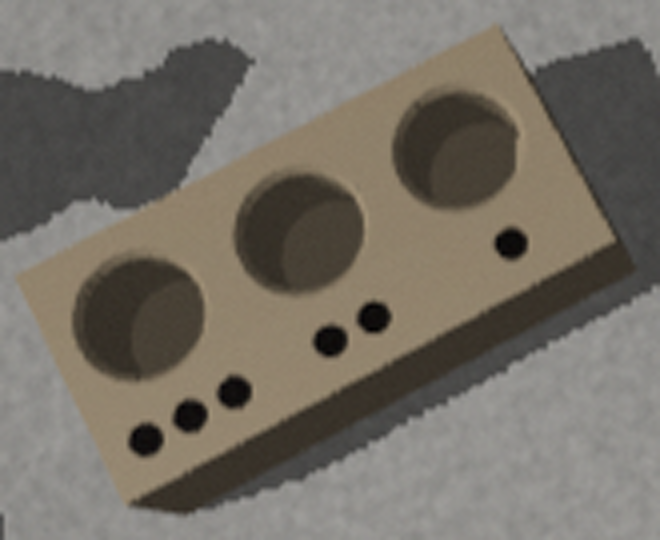

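Rack and dot geometry match the given sizes (70 mm spacing). The two views agree to about 3 mm. I'll pick up the orange stick and carry it above pocket 1.

```bash
cat >> h.py <<'E'
def R(deg):
    a=np.radians(deg); x=np.array([np.cos(a),np.sin(a),0]); y=np.array([0,0,-1.]); return np.c_[x,y,np.cross(x,y)]
avg=lambda s,t,z:(cast("scene",s,z)+cast("top",t,z))/2
P1=avg((408.8,215.4),(204.0,192.0),.058)[:2]; P2=avg((408.4,195.1),(164.6,213.2),.058)[:2]
row=P1-P2; JAW=np.degrees(np.arctan2(row[1],row[0]))+90
ST={"orange":np.array([.5639,-.2883]),"blue":np.array([.5429,-.1989])}
H=.061; UP=.235   # tip height above foot; carry TCP height
def pick(c):
    p=ST[c]; ctrl.goto([*p,UP],R(0)); ctrl.move_l([*p,H],vel=.12); ctrl.command_gripper(0.0)
    print("grip mm",ctrl.current_grip_width()*91,"t",ctrl.current_t()); ctrl.move_l([*p,UP],vel=.15)
def shots(tag):
    for n in("scene","top"): cv2.imwrite(f"pics/{n}{tag}.png",ctrl.read_camera(n))
E
python3 - <<'E'
from h import *
print(P1,P2,np.linalg.norm(row),JAW)
for s,t in(((408.8,215.4),(204,192)),((408.4,195.1),(164.6,213.2))): print(cast("scene",s,.058),cast("top",t,.058))
if abs(np.linalg.norm(row)-.07)<.004:
    pick("orange"); ctrl.goto([*P1,UP],R(JAW)); ctrl.move_l([*P1,H+.075],vel=.15)
    print(ctrl.current_grip_width()*91,ctrl.current_t(),ctrl.current_tool_pos(),ctrl.current_contact_force()); shots(1)
    cv2.imwrite("pics/c1.png",np.hstack([cv2.resize(cv2.imread("pics/scene1.png")[100:260,320:480],(400,400)),cv2.resize(cv2.imread("pics/top1.png")[110:270,120:280],(400,400))]))
E
```

```text
[0.60564497 0.15369538] [0.57278385 0.21574287] 0.0702121345396219 27.906246976138448
[0.60649548 0.15482931 0.058     ] [0.60479446 0.15256146 0.058     ]
[0.5738725  0.21695041 0.058     ] [0.5716952  0.21453534 0.058     ]
grip mm 35.42493728037024 t 6.025
35.77067025614329 9.775 [0.60621263 0.1535612  0.13677817] [ 0.41243301 -0.45088637 -0.26448042]
```

View pics/c1.png

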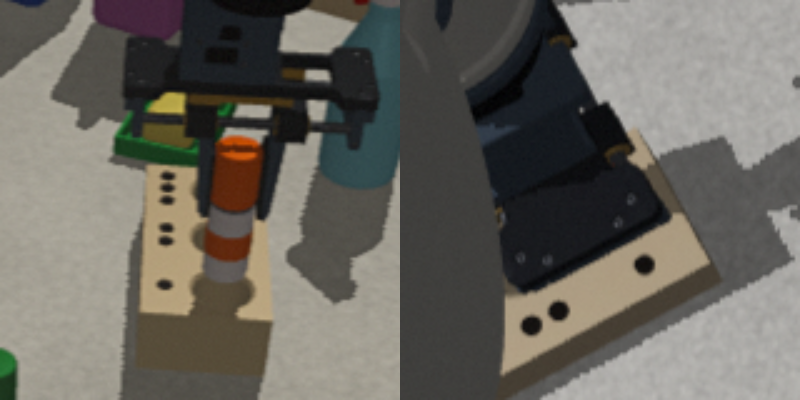

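The scene crop shows the orange stick vertical over the one-dot pocket, its foot at about (410,212). I'll lower it until it touches, checking the depth it reaches.

```bash
cat >> h.py <<'E'
def lower(P):
    ctrl.move_l([*P,H+.062],vel=.08)
    hit=ctrl.move_l([*P,H+.006],vel=.035,contact_N=5)
    z=ctrl.current_tool_pos()[2]; print("hit",hit,"foot z mm",(z-H)*1e3,ctrl.current_contact_force(),ctrl.current_t()); return z-H
def release(P):
    z=ctrl.current_tool_pos()[2]
    ctrl.command_gripper(.75); ctrl.move_l([*P,UP],vel=.15)
E
python3 - <<'E'
from h import *
f=lower(P1)
if f<.0155: release(P1)
print(ctrl.current_t()); 
if f<.0155: ctrl.goto([*ST["blue"],UP],R(0))
shots(2)
im=cv2.imread("pics/top2.png"); im2=cv2.imread("pics/scene2.png")
cv2.imwrite("pics/c2.png",np.hstack([cv2.resize(im2[100:260,320:480],(400,400)),cv2.resize(im[110:270,120:280],(400,400))]))
print(ctrl.current_t())
E
```

```text
hit True foot z mm 11.739716279379364 [-0.14187011  0.08131554  5.61936706] 11.4667
13.3667
14.8083
```

View pics/c2.png

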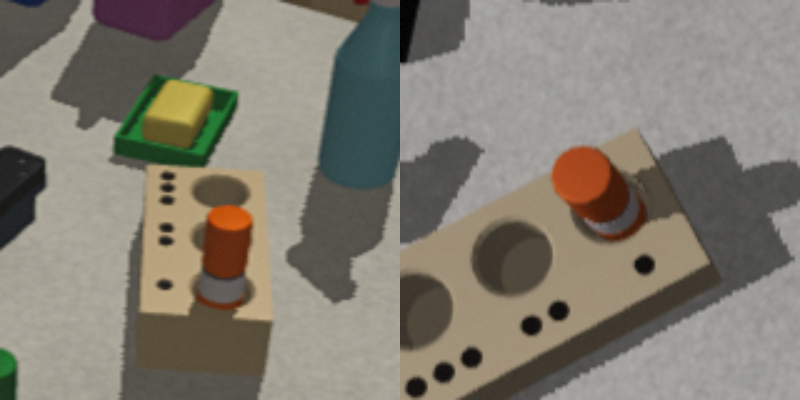

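The orange stick stands in the one-dot pocket, cap up, and touched down at 11.7 mm against a 12 mm floor. Next is the blue stick.

Run:
```python
from h import *
pick("blue"); ctrl.goto([*P2,UP],R(JAW))
print(ctrl.current_grip_width()*91,ctrl.current_t()); ctrl.move_l([*P2,H+.075],vel=.15); shots(3)
f=lower(P2)
if f<.0155:
    release(P2); ctrl.goto([.45,-.05,.30],R(0)); ctrl.movej([-70]+list(ctrl.current_q())[1:])
shots(4); print(ctrl.current_t())
cv2.imwrite("pics/c4.png",np.hstack([cv2.resize(cv2.imread("pics/scene4.png")[110:310,250:450],(400,400)),cv2.resize(cv2.imread("pics/top4.png")[110:310,90:290],(400,400))]))
for n in("scene","top"):
    for t in(0,4): print(n,t,"green",caps(n,cv2.imread(f"pics/{n}{t}.png"),"green")[:2])
    im=cv2.imread(f"pics/{n}4.png"); roi={"scene":(380,150,60,80),"top":(100,120,150,110)}[n]
    for c in("orange","blue"):
        a,uv,P=caps(n,im,c,roi,.012+.0915); print(n,c,a,P.round(4),(P[:2]-(P1 if c=="orange" else P2)).round(4))
```

```text
grip mm 35.65669193476309 t 17.2583
35.80215197604901 20.1
hit True foot z mm 11.733705173726475 [0.30337465 0.05072008 5.66269961] 22.6
27.3167
scene 0 green (np.int32(379), array([315.87335092, 252.35356201]))
scene 4 green (np.int32(225), array([316.80888889, 246.45333333]))
scene orange 490 [0.6038 0.1568 0.1035] [-0.0018  0.0031]
scene blue 306 [0.5655 0.2303 0.1035] [-0.0073  0.0145]
top 0 green (np.int32(499), array([352.79559118, 221.99599198]))
top 4 green (np.int32(502), array([352.85856574, 222.00796813]))
top orange 686 [0.6053 0.1538 0.1035] [-0.0004  0.0001]
top blue 700 [0.5726 0.2159 0.1035] [-0.0002  0.0001]
```

View pics/c4.png

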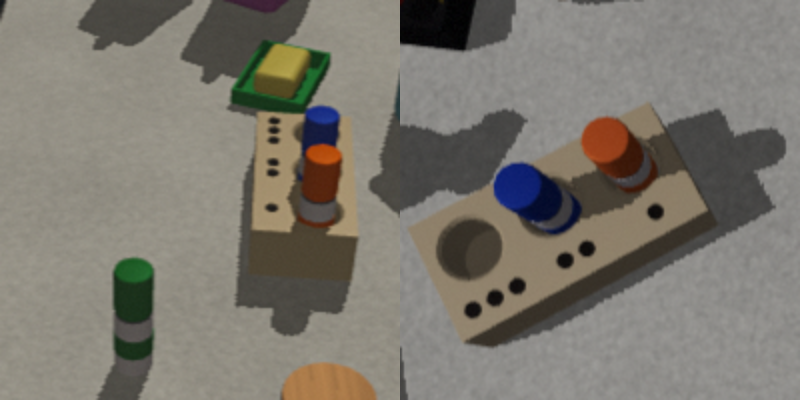

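Both sticks stand upright in their pockets and the robot is clear. The top view puts the green stick's centroid within 0.1 px of where it started. Handing in.

```bash
python3 -c "
from bench import ctrl
print(ctrl.current_t(),ctrl.sign_off())"
```

```text
the job is handed in; nothing more can be done
27.3167 None
```

I stood the orange stick in the one-dot pocket first, then the blue stick in the two-dot pocket, both cap up. The job was handed in at 27.3 s with the arm moved clear.

**Depth:** both sticks touched down at 11.7 mm above the bench, against the 12 mm pocket floor.

**Position:** the final top view puts both sticks within 0.5 mm of their pocket centres, standing upright.

**Green stick:** its top-view centroid moved less than 0.1 px, so it was not disturbed.

**Checks that disagreed:**
- **Blue stick, scene view:** it read about 16 mm off, because the orange stick hides part of the blue cap from that camera.
- **Green stick, scene view:** its colour patch shrank and its centroid shifted about 6 px. I put this down to changed light and shadow, since the top view shows no movement.
- **Camera agreement:** the two cameras differed by about 3 mm on the points I acted on, so I averaged them. That was well inside the 6 mm clearance on each side.

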